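# Set a torque driver and bring it in line with a sloping screw

## Robot

A 6-joint arm with a two-finger parallel gripper is mounted at the origin on the work surface. World frame = base frame: x ahead of the robot, y to its left, z up, the work surface at z = 0. Lengths are in m, angles in rad, forces in N, time in s.
With the tool pointing down it reaches from about 0.35 to 0.85 m from the base axis. Payload 8.1 kg.
Tool frame: the origin (TCP) lies at the very end of the fingers, on their centre line; the grasp point (between the pads) lies 19 mm behind it; z points along the fingers, y is the line along which they close (so a half turn about z gives the same grasp; the last joint's range is limited). The gripper opens to 93 mm and grips with 3 to 60 N. Pads are 15 mm wide; open, the fingers measure 128 mm over their backs; the gripper's body (75 mm by 188 mm) begins 65 mm behind the grasp point.
Start: joints at [1.197, 0.13, 1.488, -0, 1.523, -0.085], TCP at [0.171, 0.575, 0.219] pointing down, gripper open.
Joint ranges: [-2.96, 2.96], [-0.89, 2.26], [0.02, 2.5], [-1.34, 4.48], [0, 2.73], [-2.66, 2.66]. Speed limits (rad/s): [2.39, 2.39, 2.79, 3.14, 3.14, 3.14].

## Interface

Orientations are given as a rotation vector (axis times angle).
In Python, from plant import monitor, eyes, ticket gives the robot as it stands.
- The arm moves only by the tool arm_command, never from a script. Its argument "deltas" is a list that holds one entry, the list of rows, each a list of 6 numbers: the shift along the world's x, y, z in cm, then the turn, a rotation vector about the world's x, y, z in degrees. In form: [[[tx, ty, tz, rx, ry, rz], ...]]. A call has 1 to 12 rows; each row shifts and turns the commanded pose from where the row before left it; what a row does not reach is not made up. A row lasts 1/12 s, in which the tool goes at most 41.7 mm and 7.16 degrees, less where a joint would pass 70% of its speed; a pose out of reach is approached as far as the arm can. A call is refused whole if a number of a shift passes 4.17 or a number of a turn 7.16, either way. A call with a gripper value outside its range is refused whole. "gripper" is the opening, from -1 (shut) to 1 (fully open), set as the call begins (left out, the last holds). The fingers move at their own pace and stop on an object; "squeeze" is the grip in N (left out, the last holds). Time passes only in rows, so rows that do not move let the fingers close. It gives the time, the measured TCP pose, the force, the opening and the grip force at its end, in the units of the state.
- monitor.read_state(): the state, without advancing time (a new reading comes with each control period).
- eyes.read_camera(name): name is "scene" or "top" or "wrist"; returns the picture (400x640x3 uint8, blue, green, red); there is no depth.
- eyes.camera_model(name): a dict with "fx", "fy", "cx", "cy" (pixels), "rvec" (rotation vector, rad) and "tvec" (3), from world to camera coordinates, as OpenCV has them. Camera axes: x right, y down, z forward; pixel columns grow to the right and rows downward; lengths in m; the calibration is good to about 2 mm. A picture is of the moment at which its call begins: read the wrist's pose just before it. camera_model takes no time and is no camera call; for the wrist camera it gives the pose at the moment of the call.
- ticket.close_job(): hands the job in; it is judged then, once.
The state is a dict: "t": time; "q": joint angles; "dq": joint speeds; "joint_torque": joint torques, N m; "tool_pos": TCP position; "orientation": TCP orientation; "force": force on the tool from outside, world axes, zero at the start; "wrist_torque": the same for the moment, N m; "opening": finger opening in m; "gripper_force": force on a finger pad.
Only numpy, scipy, OpenCV 4.12 (cv2) and the standard library are available. Lean on these libraries where they do the work, as an engineer would, in place of code of your own. Each camera call takes 0.05 s, during which the arm holds its last target. There are 200 camera calls.

## Task

Take the torque driver, the only tool in the rack with a scale and a turning sleeve: while it is still in its hole, turn its sleeve to 5. Then draw it out of the rack, tilt it and hold it in the air in line with the screw on the sloping white casing, bit towards the screw and about 3 cm short of it, touching nothing. Finish while still holding it there, and leave the other rack tools in their holes and the pliers and cutters where they lie.

Things in the scene. Friction and masses are not known exactly. Their poses are not given: they have to be found in the camera images.
- driver: Torque driver, 0.2 kg, 144 mm long, bit down in one of the rack's three holes (which one varies). Origin at its bit tip, z along its axis to the sleeve. Along z (mm): 6.4 mm bit 0-38, nose 38-50, grey 25 mm square handle 50-105, black flange 54 mm wide 105-110 (rests on the plate; origin 10 mm above the table), sleeve 112-144. Draw it straight up; the square hole keeps it from turning.
- scale (a point): Centre of the top of the driver's flange, 110 mm from the bit tip on its axis. Around it lie seven white ticks 0.4 rad apart, counted 1 to 7 anticlockwise seen from above: tick 1, on the driver's x axis (the side away from the robot), is wide and long, tick 5 long and thin, the others short.
- sleeve (a joint): Turning sleeve on the driver: ribbed steel, 33 mm across, 32 mm tall, white pointer line on its top (from the centre outwards) and down its side. Rad: 0 = pointer at tick 1, 1.6 = tick 5, 2.4 = tick 7 (stop); grows anticlockwise from above; starts at 0.2 to 1.0. Stiff (0.06 N m), no clicks, stays where left. It bears the driver's weight: one grasp can turn and lift.
- sleeve_top (a point): Centre of the sleeve's top face, on the driver's axis 144 mm from the bit tip (154 mm above the table while in the rack).
- rack: Fixed aluminium tool rack: plate 85 x 260 x 20 mm, its top 115 mm above the table, on two end cheeks; three square through holes 27 mm wide, along the rack's y axis at -75, 0 and +75 mm. Origin on the table under the plate's centre, x across the plate, z up.
- screw (a point): Cross-head screw, 13 mm head in a grey 26 mm boss mid-face on the white casing (150 x 140 x 55 mm, fixed on a wooden cradle). Origin: centre of the head's top, 100 mm above the table, 4 mm off the face; z points straight out along the screw's axis, up and leaning 0.6 rad (34 degrees) from vertical, mainly towards the robot; x goes up the slope.
- cradle: Fixed wooden cradle that carries the white casing: base 200 x 170 x 12 mm. Origin on the table 99.5 mm straight below the screw, x away from the robot, z up.
- dome_tool: Bystander in another hole of the rack: same square handle, 36 mm flange, wooden dome knob reaching 26 mm above the plate. Origin 10 mm above the table on its axis.
- awl: Bystander in another hole of the rack: same square handle, 36 mm flange, slim black knob reaching 28 mm above the plate. Origin 10 mm above the table on its axis.
- pliers: Bystander: red-handled pliers lying on the table, 150 mm long, 16 mm high. Origin near the pivot, x towards the jaws.
- cutters: Bystander: red-handled side cutters lying on the table, 130 mm long, 16 mm high. Origin near the pivot, x towards the jaws.
There are look-alikes about, which are no part of the job. What is shaped like the driver but orange or pink is not meant.

How it is judged:
By the outcome, as a careful person would: the job done as asked, in the order asked, and still so for the second after the job is handed in, while the arm keeps its last pose, push and grip.
It also fails if it takes over 38 s, if anything falls off the work surface, if the arm or the gripper's body presses on something with over 40 N, if the wrist force passes 120 N, or if a joint passes its speed limit or range.

## Working session

There is one attempt and no reset: what is moved stays moved. The work goes in short steps, Python scripts to look and compute and a tool call to move; the robot and the scene stay as the last step left them, time stands still between calls to the robot, and variables do not carry over. Pictures are saved under pics/ and viewed, at most 10 in all, crops included, and the job is handed in when it is done.

Besides the shell and the picture viewer there is one more tool, called as name(argument=value, ...) on one line, values as JSON. arm_command: Moves the arm, as the interface text tells. Its arguments: {"type":"object","properties":{"deltas":{"type":"array"},"gripper":{"type":"number"},"squeeze":{"type":"number"}},"required":["deltas"]}

```bash
mkdir -p pics
cat > h.py <<'E'
import numpy as np, cv2
from plant import monitor, eyes, ticket
def P(m):
    R=cv2.Rodrigues(np.array(m["rvec"],float))[0]; t=np.array(m["tvec"],float).ravel()
    K=np.array([[m["fx"],0,m["cx"]],[0,m["fy"],m["cy"]],[0,0,1]]); return K@np.c_[R,t]
def tri(ms,uv):
    A=[]
    for m,(u,v) in zip(ms,uv):
        p=P(m); A+= [u*p[2]-p[0], v*p[2]-p[1]]
    A=np.array(A); X=np.linalg.lstsq(A[:,:3],-A[:,3],rcond=None)[0]
    return X,[proj(m,X) for m in ms]
def proj(m,X):
    x=P(m)@np.r_[X,1]; return (x[:2]/x[2]).round(1)
def onz(m,uv,z):
    p=P(m);u,v=uv; A=np.array([u*p[2]-p[0],v*p[2]-p[1]]); 
    return np.r_[np.linalg.solve(A[:,:2],-A[:,3]-A[:,2]*z),z]
E
python3 - <<'E'
from h import *
import json
s=monitor.read_state();print(s)
a=eyes.read_camera("scene");b=eyes.read_camera("top");c=eyes.read_camera("wrist")
for n in("scene","top","wrist"):
    json.dump({k:np.array(v).tolist() for k,v in eyes.camera_model(n).items()},open(n+".json","w"))
    print(n,eyes.camera_model(n))
for n,i in zip("abc",(a,b,c)): cv2.imwrite(f"pics/{n}.png",i)
cv2.imwrite("pics/ab.png",cv2.resize(np.vstack([a,b]),(480*2,600*2)) if 0 else np.vstack([a,b])[:, :])
E
```

```text
{'t': 0.0, 'q': array([ 1.19658955e+00,  1.31154971e-01,  1.48926319e+00, -1.50101378e-05,
        1.52303122e+00, -8.53594247e-02]), 'dq': array([-0.0013289 , -0.00060696, -0.00065833, -0.00017876, -0.00238253,
        0.00025204]), 'joint_torque': array([ 4.08402911e-04, -5.59858775e+01, -4.91743147e+01,  7.67189870e-02,
        3.63424723e-02, -3.43320824e-05]), 'tool_pos': array([0.17065763, 0.57461664, 0.21760001]), 'orientation': array([-4.52084617e-01, -3.10848042e+00,  2.84486974e-03]), 'force': array([-0.05040599, -0.33080969, -0.09907377]), 'wrist_torque': array([ 0.01768182,  0.01971833, -0.03627735]), 'gripper_force': 0.0, 'opening': 0.09299020498121258}
scene {'fx': 389.78490308183774, 'fy': 389.78490308183774, 'cx': 329.1216090522413, 'cy': 193.23363816698037, 'rvec': array([ 1.99226851,  1.21896466, -0.58488458]), 'tvec': array([-0.31735065, -0.21121643,  1.22205843])}
top {'fx': 439.5222253750986, 'fy': 439.5222253750986, 'cx': 318.1416675723031, 'cy': 194.64498980471376, 'rvec': array([ 2.0997717 , -2.13418128,  0.21720071]), 'tvec': array([0.06608955, 0.56347208, 0.89722844])}
wrist {'fx': 325.0631652894771, 'fy': 325.0631652894771, 'cx': 324.56028812242545, 'cy': 203.04308822011618, 'rvec': array([-2.34127779, -1.74674639, -0.23148899]), 'tvec': array([-0.60010951, -0.03046279,  0.3897568 ])}
```

View pics/a.png

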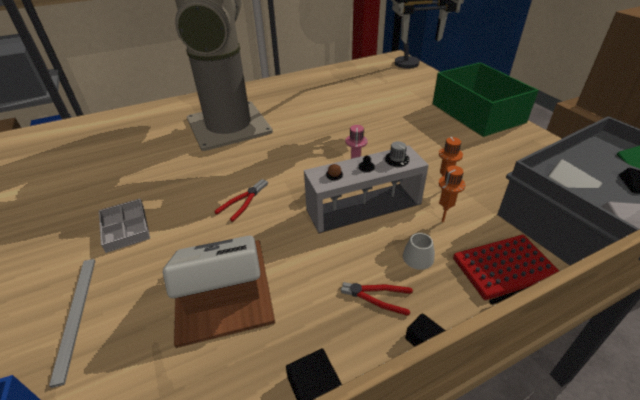

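View pics/b.png

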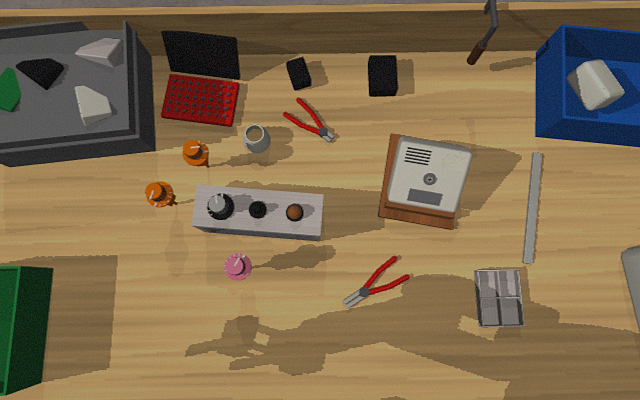

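The scene view shows the rack with a grey sleeve at (398,152). In the top view there are four candidates: the grey sleeve with black flange in the rack at (220,206), orange ones at (195,152) and (160,194), and a pink one at (237,266). Only the grey one fits, because it sits in the rack and isn't orange or pink. I'll confirm it in a crop, which will also show the screw at about (430,180).

Run:
```python
import cv2,numpy as np
a=cv2.imread("pics/a.png");b=cv2.imread("pics/b.png")
r=lambda i,x,y,w,h:cv2.resize(i[y:y+h,x:x+w],(400,300),interpolation=cv2.INTER_CUBIC)
o=np.vstack([np.hstack([r(b,195,187,48,36),r(b,380,130,96,72+0)]),np.hstack([r(a,370,130,64,48),r(a,160,225,112,84)])])
cv2.imwrite("pics/crop1.png",o)
```

```text
(no output)
```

View pics/crop1.png

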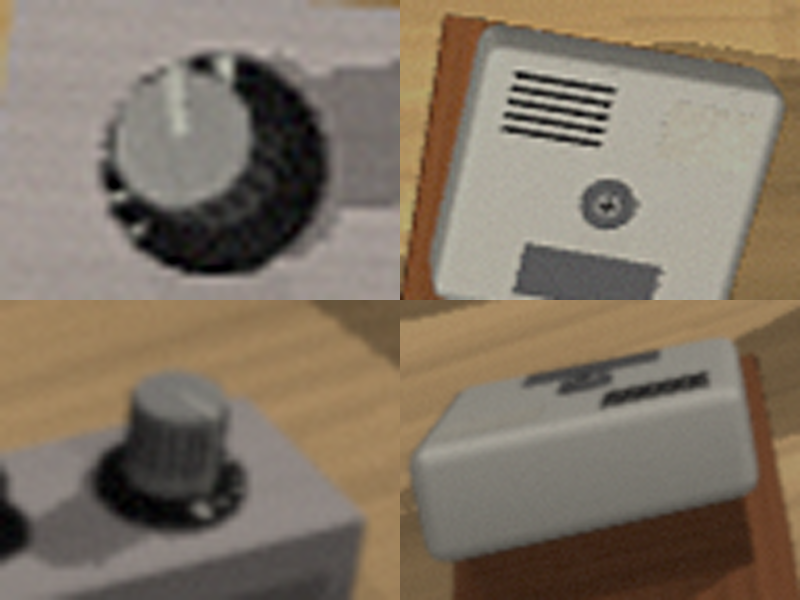

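The crop confirms it: only the grey driver has a black flange with white ticks. Its sleeve top is at top (217,203.4) and scene (398.5,145). The screw is at top (429.7,179) and scene (211.5,248.5).

Run:
```python
from h import *
import json
S,T=[json.load(open(n+".json")) for n in("scene","top")]
for n,a,b in(("sleeve",(398.5,145),(217,203.4)),("screw",(211.5,248.5),(429.7,179))):
    print(n,tri([S,T],[a,b]))
print("onz",onz(T,(217,203.4),.154),onz(T,(429.7,179),.1))
# rack corners (top view) plate z .115
for c in((197,185),(192,226),(322,239),(326,192)): print("rack",onz(T,c,.115))
fl=onz(T,(195+215/8.333,187+165/8.333),.12); print("flange",fl)
# ticks: crop px
for c in((224,66),(120,197),(139,228)): 
    p=onz(T,(195+c[0]/8.333,187+c[1]/8.333),.12); d=p-fl; print("tick",d,np.arctan2(d[1],d[0]))
c0=onz(T,(195+183/8.333,187+137/8.333),.154);c1=onz(T,(195+178/8.333,187+70/8.333),.154);d=c1-c0;print("ptr",np.arctan2(d[1],d[0]),d)
# casing: slots direction (along y of casing) and cradle edges
for a,b in(((514-400,75),(614-400,92)),((503-400,130),(602-400,146)),((526-400,246),(660-400,270))):
    p=onz(T,(380+a[0]/4.167,130+a[1]/4.167),.1);q=onz(T,(380+b[0]/4.167,130+b[1]/4.167),.1);d=q-p;print("face y",np.arctan2(-d[1],-d[0]) , np.arctan2(-d[1],-d[0])+0, d)
for c in((391,134),(379,217),(455,229)): print("cradle",onz(T,c,.006))
```

```text
sleeve (array([0.53134462, 0.25501075, 0.15440126]), [array([397.5, 145.2]), array([216.2, 202.9])])
screw (array([ 0.58612557, -0.17587379,  0.09713602]), [array([210.8, 248.5]), array([429.2, 178.9])])
onz [0.53050674 0.25351671 0.154     ] [ 0.58523425 -0.17613593  0.1       ]
rack [0.57670451 0.30443316 0.115     ]
rack [0.49251207 0.31119853 0.115     ]
rack [0.46220916 0.0510039  0.115     ]
rack [0.55785233 0.0411112  0.115     ]
flange [0.52978295 0.25345725 0.12      ]
tick [ 0.02436919 -0.00150539  0.        ] -0.0616961157716793
tick [-0.00746173  0.02266479  0.        ] 1.888841320549206
tick [-0.01509593  0.01784704  0.        ] 2.272876624218102
ptr 0.10239429080276934 [0.01591185 0.001635   0.        ]
face y 1.3781935406055363 1.3781935406055363 [-0.00979163 -0.05020827  0.        ]
face y 1.387812077890687 1.387812077890687 [-0.00914902 -0.04943964  0.        ]
face y 1.3721635694954493 1.3721635694954493 [-0.01326672 -0.06590949  0.        ]
cradle [ 0.71785011 -0.11733102  0.006     ]
cradle [ 0.52093102 -0.08035219  0.006     ]
cradle [ 0.49085634 -0.25046368  0.006     ]
```

arm_command(deltas=[[[1.5, -1.34, 0.18, 0, 0, -6.8], [1.5, -1.34, 0.18, 0, 0, -6.8], [1.5, -1.34, 0.18, 0, 0, -6.8], [1.5, -1.34, 0.18, 0, 0, -6.8], [1.5, -1.34, 0.18, 0, 0, -6.8], [1.5, -1.34, 0.18, 0, 0, -6.8], [1.5, -1.34, 0.18, 0, 0, -6.8], [1.5, -1.34, 0.18, 0, 0, -6.8], [1.5, -1.34, 0.18, 0, 0, -6.8], [1.5, -1.34, 0.18, 0, 0, -6.8], [1.5, -1.34, 0.18, 0, 0, -6.8], [1.5, -1.34, 0.18, 0, 0, -6.8]]], gripper=0.2)

```text
t: 1.15
tool_pos: [0.3514, 0.4135, 0.24]
orientation: [2.38, 2.051, -0.001]
force: [0.2, 0.2, 1.0]
opening: 0.0559
gripper_force: 0.0
```

arm_command(deltas=[[[1.5, -1.34, 0.18, 0, 0, -6.8], [1.5, -1.34, 0.18, 0, 0, -6.8], [1.5, -1.34, 0.18, 0, 0, -6.8], [1.5, -1.34, 0.18, 0, 0, -6.8], [1.5, -1.34, 0.18, 0, 0, -6.8], [1.5, -1.34, 0.18, 0, 0, -6.8], [1.5, -1.34, 0.18, 0, 0, -6.8], [1.5, -1.34, 0.18, 0, 0, -6.8], [1.5, -1.34, 0.18, 0, 0, -6.8], [1.5, -1.34, 0.18, 0, 0, -6.8], [1.5, -1.34, 0.18, 0, 0, -6.8], [0, 0, 0, 0, 0, 0]]])

```text
t: 2.15
tool_pos: [0.518, 0.2644, 0.2599]
orientation: [3.135, 0.178, 0.001]
force: [-0.4, 0.5, -0.3]
opening: 0.0557
gripper_force: 0.0
```

```bash
cat >> h.py <<'E'
def snap(k):
    import json
    s=monitor.read_state(); m=eyes.camera_model("wrist"); i=eyes.read_camera("wrist")
    cv2.imwrite(f"pics/{k}.png",i); json.dump({a:np.array(v).tolist() for a,v in m.items()},open(k+".json","w"))
    R=cv2.Rodrigues(np.array(s["orientation"]))[0]
    print("t",round(s["t"],2),"pos",s["tool_pos"].round(4),"q",s["q"].round(3),"psi",np.arctan2(R[1,1],R[0,1]).round(4),"z",R[:,2].round(4),"F",s["force"].round(1),"M",s["wrist_torque"].round(2),"open",round(s["opening"],4),"g",round(s["gripper_force"],1))
    Rc=cv2.Rodrigues(np.array(m["rvec"]))[0]; c=-Rc.T@np.array(m["tvec"])
    print("cam in tool",(R.T@(c-s["tool_pos"])).round(3)); return s,m,i
E
python3 - <<'E'
from h import *
snap("w1"); m=eyes.camera_model("wrist")
print(proj(m,np.array([.531,.254,.154])),proj(m,np.array([.55,.254,.154])))
E
```

```text
t 2.15 pos [0.518  0.2644 0.2599] q [ 3.850e-01  6.700e-02  1.481e+00 -1.000e-03  1.593e+00  1.842e+00] psi -1.4574 z [ 6.0e-04 -1.2e-03 -1.0e+00] F [-0.4  0.5 -0.3] M [0.01 0.16 0.  ] open 0.0557 g 0.0
cam in tool [ 0.072 -0.    -0.166]
[340.8 187.6] [343.8 165.6]
```

View pics/w1.png

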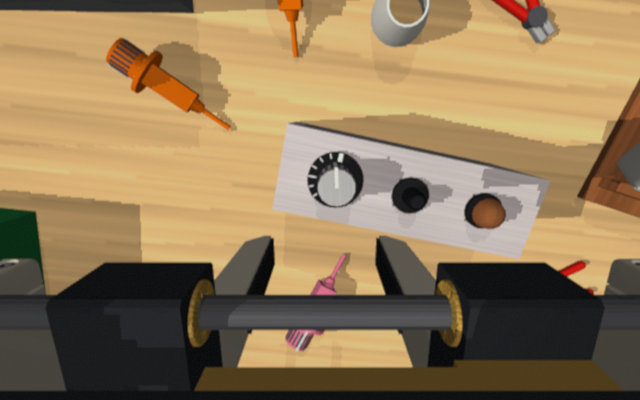

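The wrist view shows the driver's sleeve top at (337,185) with its scale facing away from the robot. The awl is at (410,195) and the dome tool at (487,211). I'll take a closer second view.

arm_command(deltas=[[[-1.2, 0, -1.2, 0, 0, 0], [-1.2, 0, -1.2, 0, 0, 0], [-1.2, 0, -1.2, 0, 0, 0], [-1, 0, -1, 0, 0, 0], [0, 0, 0, 0, 0, 0], [0, 0, 0, 0, 0, 0]]])

```text
t: 2.7
tool_pos: [0.4688, 0.2674, 0.2136]
orientation: [3.135, 0.198, -0.002]
force: [0.3, -0.5, 0.7]
opening: 0.0557
gripper_force: 0.0
```

Run:
```python
from h import *
s,m,i=snap("w2"); 
u,v=proj(m,np.array([.531,.254,.14])); x=int(u)-48;y=int(v)-36;print(x,y)
j=cv2.imread("pics/w1.png")[156:216,290:390-4]
o=np.hstack([cv2.resize(i[y:y+72,x:x+72],(500,500),interpolation=3),cv2.resize(j[:60,:36+0] if 0 else j[:60,18:78],(300,300),interpolation=3).repeat(1,0) if 0 else cv2.copyMakeBorder(cv2.resize(j[:60,18:78],(300,300),interpolation=3),0,200,0,0,0)])
cv2.imwrite("pics/crop2.png",o)
```

```text
t 2.7 pos [0.4688 0.2674 0.2136] q [ 0.423 -0.029  1.662  0.     1.51   1.868] psi -1.4448 z [-1.2e-03 -3.0e-04 -1.0e+00] F [ 0.3 -0.5  0.7] M [-0.04  0.17 -0.05] open 0.0557 g 0.0
cam in tool [ 0.072 -0.    -0.166]
306 97
```

View pics/crop2.png

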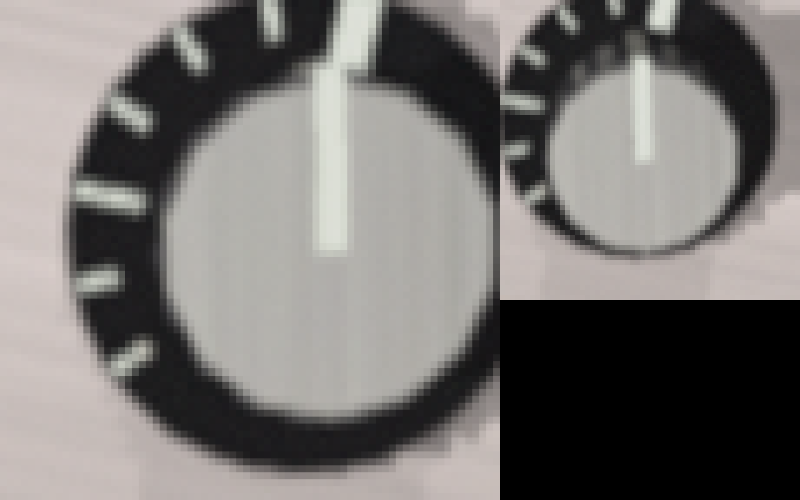

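Run:
```python
from h import *
import json
from scipy.optimize import least_squares
A,B=[json.load(open(n+".json")) for n in("w1","w2")]
px=lambda c:(306+c[0]/6.944-.43,97+c[1]/6.944-.43)
ctr=px((330,247)); X,r=tri([A,B],[(336.4,187.6),ctr]);print("sleeve top",X,r)
c=onz(B,ctr,.154);e=onz(B,px((329.5,72)),.154);b=onz(B,px((331,252)),.154);print("c154",c,"ptr",np.arctan2(*(e-b)[[1,0]]))
T={2:(270,20),3:(191,50),4:(130,112),5:(112,196),6:(100,281),7:(133,357)}
W={k:onz(B,px(v),.12) for k,v in T.items()}
# direction-only fit about axis, centre free
f=lambda p:[np.cross(W[k][:2]-p[:2],[np.cos(p[2]+.4*(k-1)),np.sin(p[2]+.4*(k-1))])*1e3 for k in T]
s=least_squares(f,[c[0],c[1],-.1]);print("axis fit",s.x,np.round(s.fun,2))
f2=lambda q:f([c[0],c[1],q[0]]);s=least_squares(f2,[-.1]);print("yaw with c",s.x,np.round(s.fun,2))
# two-view height of flange via tick5
a5=(308+ (520-500)/5-.4,156+102/5-.4);print(a5,tri([A,B],[a5,px(T[5])]))
```

```text
sleeve top [0.53207601 0.25649584 0.15542647] [array([336.3, 187.6]), array([353.2, 132.2])]
c154 [0.53203728 0.25645898 0.154     ] ptr 0.15748526577445987
axis fit [ 0.53203114  0.25621236 -0.08096919] [-0.05  0.05  0.05  0.01 -0.14  0.08]
yaw with c [-0.08279924] [ 0.14  0.18  0.11 -0.02 -0.27 -0.13]
(311.6, 176.0) (array([0.5332514 , 0.27874126, 0.12107907]), [array([311.9, 176.1]), array([321.3, 124.7])])<stdin>:11: DeprecationWarning: Arrays of 2-dimensional vectors are deprecated. Use arrays of 3-dimensional vectors instead. (deprecated in NumPy 2.0)
```

The sleeve axis is at (0.532, 0.2563), with its top at z 0.155. The driver's yaw is -0.082 and the pointer is at 0.157, so the sleeve reads 0.24 and needs about +78°.

arm_command(deltas=[[[1.26, -0.22, 0, 0, 0, 0], [1.26, -0.22, 0, 0, 0, 0], [1.26, -0.22, 0, 0, 0, 0], [1.26, -0.22, 0, 0, 0, 0], [1.26, -0.22, 0, 0, 0, 0], [0, 0, -1.5, 0, 0, 0], [0, 0, -1.5, 0, 0, 0], [0, 0, 0, 0, 0, 0], [0, 0, 0, 0, 0, 0]]])

```text
t: 3.5
tool_pos: [0.5329, 0.2559, 0.1839]
orientation: [3.135, 0.194, -0.002]
force: [0.0, -0.9, 0.3]
opening: 0.0554
gripper_force: 0.0
```

Run:
```python
from h import *
snap("w3")
```

```text
t 3.5 pos [0.5329 0.2559 0.1839] q [0.361 0.126 1.557 0.    1.46  1.808] psi -1.4473 z [-1.1e-03 -4.0e-04 -1.0e+00] F [ 0.  -0.9  0.3] M [-0.04  0.17  0.03] open 0.0554 g 0.0
cam in tool [ 0.072 -0.    -0.166]
```

arm_command(deltas=[[[-0.09, 0.04, -0.98, 0, 0, 0], [0, 0, -0.98, 0, 0, 0], [0, 0, -0.98, 0, 0, 0], [0, 0, -0.98, 0, 0, 0], [0, 0, -0.98, 0, 0, 0], [0, 0, -0.98, 0, 0, 0], [0, 0, 0, 0, 0, 0], [0, 0, 0, 0, 0, 0]]])

```text
t: 4.22
tool_pos: [0.5312, 0.2561, 0.124]
orientation: [3.135, 0.193, -0.003]
force: [0.1, -0.5, 0.1]
opening: 0.0563
gripper_force: 0.0
```

arm_command(deltas=[[[0, 0, 0, 0, 0, 0], [0, 0, 0, 0, 0, 0], [0, 0, 0, 0, 0, 0], [0, 0, 0, 0, 0, 0], [0, 0, 0, 0, 0, 0], [0, 0, 0, 0, 0, 0], [0, 0, 0, 0, 0, 0], [0, 0, 0, 0, 0, 0]]], gripper=-1, squeeze=40)

```text
t: 4.88
tool_pos: [0.5324, 0.2565, 0.1259]
orientation: [-3.135, -0.193, -0.002]
force: [0.2, -0.6, 4.8]
opening: 0.0325
gripper_force: 40.0
```

Run:
```python
from h import *
snap("w4")
```

```text
t 4.88 pos [0.5324 0.2565 0.1259] q [ 0.362  0.166  1.621 -0.     1.354  1.81 ] psi -1.4477 z [ 1.e-03  3.e-04 -1.e+00] F [ 0.2 -0.6  4.8] M [-0.13  0.19  0.02] open 0.0325 g 40.0
cam in tool [ 0.072 -0.    -0.166]
```

arm_command(deltas=[[[0, 0, 0, 0, 0, 6.5], [0, 0, 0, 0, 0, 6.5], [0, 0, 0, 0, 0, 6.5], [0, 0, 0, 0, 0, 6.5], [0, 0, 0, 0, 0, 6.5], [0, 0, 0, 0, 0, 6.5], [0, 0, 0, 0, 0, 6.5], [0, 0, 0, 0, 0, 6.5], [0, 0, 0, 0, 0, 6.5], [0, 0, 0, 0, 0, 6.5], [0, 0, 0, 0, 0, 6.5], [0, 0, 0, 0, 0, 6.5]]])

```text
t: 5.93
tool_pos: [0.5319, 0.2569, 0.1259]
orientation: [-2.309, -2.13, -0.001]
force: [-2.6, 0.8, 7.0]
opening: 0.0324
gripper_force: 40.0
```

arm_command(deltas=[[[0, 0, 0, 0, 0, 0], [0, 0, 0, 0, 0, 0], [0, 0, 0, 0, 0, 0]]])

```text
t: 6.18
tool_pos: [0.5319, 0.257, 0.1259]
orientation: [-2.314, -2.124, -0.001]
force: [-2.1, 0.8, 6.4]
opening: 0.0323
gripper_force: 40.0
```

Run:
```python
from h import *
s,m,i=snap("w5")
u,v=proj(m,np.array([.532,.2563,.154])); print(u,v)
x=int(np.clip(u-60,0,520));y=int(np.clip(v-45,0,310)); print(x,y)
t=eyes.read_camera("top")
cv2.imwrite("pics/crop3.png",np.hstack([cv2.resize(i[y:y+90,x:x+90],(450,450),interpolation=3),cv2.resize(t[180:225,195:230],(350,450),interpolation=3)]))
```

```text
t 6.18 pos [0.5319 0.257  0.1259] q [3.630e-01 1.660e-01 1.621e+00 1.000e-03 1.354e+00 4.480e-01] psi -0.0859 z [ 1.e-04  1.e-03 -1.e+00] F [-2.1  0.8  6.4] M [0.19 0.51 0.03] open 0.0323 g 40.0
cam in tool [ 0.073  0.    -0.166]
324.7 277.3
264 232
```

View pics/crop3.png

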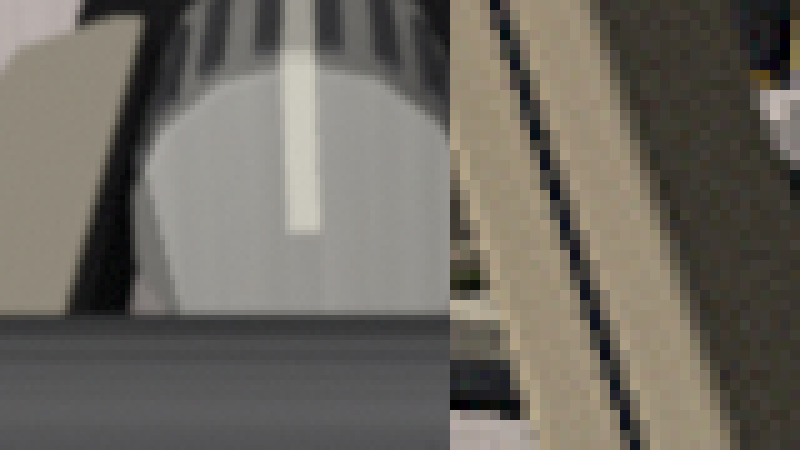

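The wrist crop shows the pointer line on the sleeve top running from (303,235) up to (300,65) and on down the side. I'll measure its angle, and the tick angles on the flange, with an annulus sample.

Run:
```python
from h import *
import json
m=json.load(open("w5.json"));i=cv2.cvtColor(cv2.imread("pics/w5.png"),6).astype(np.float32)
c=np.array([.5320,.2563])
def samp(r,z,ang,c=c):
    p=[proj2(np.r_[c[0]+r*np.cos(a),c[1]+r*np.sin(a),z]) for a in ang]; p=np.array(p,np.float32)
    return cv2.remap(i,p[:,:1].copy(),p[:,1:].copy(),1).ravel()
def proj2(X): x=P(m)@np.r_[X,1]; return x[:2]/x[2]
px=lambda q:(264+q[0]/5-.4,232+q[1]/5-.4)
e=onz(m,px((300,80)),.155);b=onz(m,px((303,232)),.155);print("ptr",np.arctan2(*(e-b)[[1,0]]),"base",b)
ang=np.arange(.6,2.4,.04)
for r in(.020,.022,.024,.026): print(r,[(round(a,2),int(v)) for a,v in zip(ang,samp(r,.12,ang)) if v>80])
print("side", [(round(a,2),int(v)) for a,v in zip(np.arange(1.3,1.75,.03),samp(.0165,.148,np.arange(1.3,1.75,.03)))])
print("expected tick5", -.082+1.6)
```

```text
ptr 1.5024044678271753 base [0.53179755 0.25648152 0.155     ]
0.02 [(np.float64(1.52), 110), (np.float64(1.56), 202), (np.float64(1.6), 166)]
0.022 [(np.float64(0.72), 111), (np.float64(0.76), 185), (np.float64(0.8), 132), (np.float64(1.12), 86), (np.float64(1.16), 176), (np.float64(1.2), 140), (np.float64(1.52), 101), (np.float64(1.56), 202), (np.float64(1.6), 169), (np.float64(1.96), 160), (np.float64(2.0), 133), (np.float64(2.32), 80), (np.float64(2.36), 156)]
0.024 [(np.float64(0.72), 97), (np.float64(0.76), 196), (np.float64(0.8), 140), (np.float64(1.16), 188), (np.float64(1.2), 142), (np.float64(1.52), 89), (np.float64(1.56), 197), (np.float64(1.6), 160), (np.float64(1.96), 186), (np.float64(2.0), 145), (np.float64(2.32), 85), (np.float64(2.36), 179)]
0.026 [(np.float64(0.76), 178), (np.float64(0.8), 121), (np.float64(1.16), 187), (np.float64(1.2), 121), (np.float64(1.56), 186), (np.float64(1.6), 138), (np.float64(1.96), 177), (np.float64(2.0), 120), (np.float64(2.36), 176)]
side [(np.float64(1.3), 62), (np.float64(1.33), 60), (np.float64(1.36), 60), (np.float64(1.39), 61), (np.float64(1.42), 92), (np.float64(1.45), 138), (np.float64(1.48), 153), (np.float64(1.51), 153), (np.float64(1.54), 153), (np.float64(1.57), 151), (np.float64(1.6), 138), (np.float64(1.63), 104), (np.float64(1.66), 70), (np.float64(1.69), 61), (np.float64(1.72), 63)]
expected tick5 1.518
```

The ticks now sit 0.05 rad round from where they were, so the driver has turned within its hole play. The pointer is about 0.04 rad short of tick 5, so I'll add 2.5°.

arm_command(deltas=[[[0, 0, 0, 0, 0, 0.9], [0, 0, 0, 0, 0, 0.9], [0, 0, 0, 0, 0, 0.7], [0, 0, 0, 0, 0, 0], [0, 0, 0, 0, 0, 0], [0, 0, 0, 0, 0, 0]]])

```text
t: 6.78
tool_pos: [0.5318, 0.257, 0.1259]
orientation: [-2.268, -2.174, -0.001]
force: [-2.9, 1.1, 7.3]
opening: 0.0321
gripper_force: 40.0
```

```bash
cat > meas.py <<'E'
from h import *
def meas(k,c):
    s,m,i=snap(k); g=cv2.cvtColor(i,6).astype(np.float32)
    def peak(r,z,lo,hi,t):
        a=np.arange(lo,hi,.004); p=np.array([(lambda x:x[:2]/x[2])(P(m)@[c[0]+r*np.cos(q),c[1]+r*np.sin(q),z,1]) for q in a],np.float32)
        v=cv2.remap(g,p[:,:1].copy(),p[:,1:].copy(),1).ravel(); w=np.clip(v-t,0,None); return round(float((a*w).sum()/w.sum()),3)
    for r in(.02,.022,.024): print("tick5",r,peak(r,.12,1.4,1.75,90))
    print("t4,t6",peak(.023,.12,1.02,1.34,90),peak(.023,.12,1.82,2.15,90))
    print("side",[peak(.0165,z,1.2,1.85,110) for z in(.140,.144,.148,.151)],"top",[peak(r,.1545,1.1,1.95,185) for r in(.008,.011,.014)])
E
python3 - <<'E'
from meas import *
meas("w6",(.532,.2563))
E
```

```text
t 6.78 pos [0.5318 0.257  0.1259] q [3.630e-01 1.660e-01 1.621e+00 1.000e-03 1.354e+00 4.050e-01] psi -0.0423 z [ 1.e-04  9.e-04 -1.e+00] F [-2.9  1.1  7.3] M [0.11 0.59 0.03] open 0.0321 g 40.0
cam in tool [ 0.073  0.    -0.166]
tick5 0.02 1.571
tick5 0.022 1.571
tick5 0.024 1.569
t4,t6 1.168 1.97
side [1.571, 1.57, 1.569, 1.575] top [1.586, 1.575, 1.568]
```

The pointer and tick 5 now agree at 1.571. Next I draw it straight up.

arm_command(deltas=[[[0, 0, 0.5, 0, 0, 0], [0, 0, 1, 0, 0, 0], [0, 0, 1.3, 0, 0, 0], [0, 0, 1.5, 0, 0, 0], [0, 0, 1.5, 0, 0, 0], [0, 0, 1.5, 0, 0, 0], [0, 0, 1.5, 0, 0, 0], [0, 0, 1.5, 0, 0, 0], [0, 0, 1.5, 0, 0, 0], [0, 0, 1.5, 0, 0, 0], [0, 0, 1.2, 0, 0, 0], [0, 0, 0.5, 0, 0, 0]]], squeeze=55)

```text
t: 7.83
tool_pos: [0.5327, 0.2565, 0.2785]
orientation: [2.267, 2.172, 0.005]
force: [-0.0, 0.1, -1.8]
opening: 0.0326
gripper_force: 55.0
```

arm_command(deltas=[[[0, 0, 0.5, 0, 0, 0], [0, -1, 0.5, 0, 0, 0], [0, -2, 0.5, 0, 0, 0], [0, -3, 0, 0, 0, 0], [0, -3, 0, 0, 0, 0], [0, -3, 0, 0, 0, 0], [0, -3, 0, 0, 0, 0], [0, -3, 0, 0, 0, 0], [0, -2, 0, 0, 0, 0], [0, -1, 0, 0, 0, 0], [0, 0, 0, 0, 0, 0], [0, 0, 0, 0, 0, 0]]])

```text
t: 8.83
tool_pos: [0.5317, 0.0463, 0.2899]
orientation: [-2.269, -2.172, 0.0]
force: [0.2, 0.1, -1.7]
opening: 0.0321
gripper_force: 55.0
```

Run:
```python
from h import *
s,m,i=snap("w7"); print(proj(m,np.array([.5857,-.176,.1])))
```

```text
t 8.83 pos [0.5317 0.0463 0.2899] q [-1.000e-02 -6.800e-02  1.562e+00  1.000e-03  1.648e+00  3.400e-02] psi -0.0439 z [-7.e-04  5.e-04 -1.e+00] F [ 0.2  0.1 -1.7] M [-0.08  0.09  0.02] open 0.0321 g 55.0
cam in tool [ 0.073  0.    -0.166]
[373.8 350.2]
```

arm_command(deltas=[[[0.2, -1, 1, 0, 0, 0], [0.2, -2, 1, 0, 0, 0], [0.2, -3, 1, 0, 0, 0], [0.2, -3, 1, 0, 0, 0], [0.2, -3, 0, 0, 0, 0], [0.2, -3, 0, 0, 0, 0], [0.2, -3, 0, 0, 0, 0], [0.2, -3, 0, 0, 0, 0], [0.2, -3, 0, 0, 0, 0], [0.2, -2.5, 0, 0, 0, 0], [0, -1.5, 0, 0, 0, 0], [0, 0, 0, 0, 0, 0]]])

```text
t: 9.88
tool_pos: [0.5519, -0.2361, 0.3301]
orientation: [-2.27, -2.171, 0.001]
force: [0.6, 0.2, -1.7]
opening: 0.0322
gripper_force: 55.0
```

Run:
```python
from h import *
s,m,i=snap("w8"); print(proj(m,np.array([.5857,-.176,.1])))
```

```text
t 9.88 pos [ 0.5519 -0.2361  0.3301] q [-4.890e-01  1.140e-01  1.305e+00 -1.000e-03  1.723e+00 -4.450e-01] psi -0.0445 z [-7.e-04 -6.e-04 -1.e+00] F [ 0.6  0.2 -1.7] M [-0.07  0.1   0.03] open 0.0322 g 55.0
cam in tool [ 0.073  0.    -0.166]
[350.6 125.2]
```

arm_command(deltas=[[[0, -2, 0, 0, 0, 0], [0, -3, 0, 0, 0, 0], [0, -3, 0, 0, 0, 0], [0, -2, 0, 0, 0, 0], [0, 0, 0, 0, 0, 0], [0, 0, 0, 0, 0, 0]]])

```text
t: 10.43
tool_pos: [0.5523, -0.3329, 0.3301]
orientation: [-2.268, -2.173, -0.001]
force: [-0.0, 0.3, -2.6]
opening: 0.0323
gripper_force: 55.0
```

Run:
```python
from h import *
s,m,i=snap("w9"); print(proj(m,np.array([.5857,-.176,.1])))
j=cv2.imread("pics/w8.png"); cv2.imwrite("pics/both.png",np.vstack([j[:300],i[:300]]))
```

```text
t 10.43 pos [ 0.5523 -0.3329  0.3301] q [-6.220e-01  2.380e-01  1.166e+00  1.000e-03  1.738e+00 -5.800e-01] psi -0.0425 z [-3.e-04  9.e-04 -1.e+00] F [-0.   0.3 -2.6] M [-0.05  0.05  0.05] open 0.0323 g 55.0
cam in tool [ 0.073  0.    -0.166]
[348.4  36. ]
```

View pics/both.png

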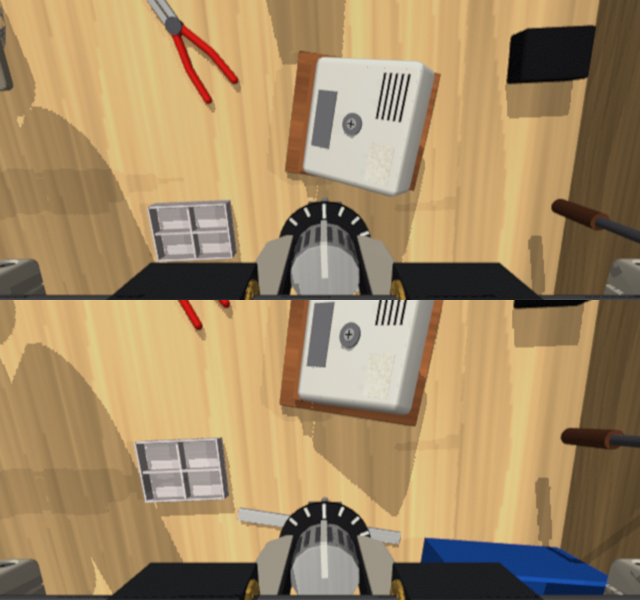

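Both wrist views show the screw, at (351,124) and (349,35) in full-frame pixels. The pointer still lines up with the thin long tick. I'll refine the screw position and casing yaw, then plan the move.

Run:
```python
from h import *
import json
M=[json.load(open(n+".json")) for n in("w8","w9")]; uv=[]
for n,(u,v) in(("w8",(351,124)),("w9",(349,35))):
    g=cv2.cvtColor(cv2.imread(f"pics/{n}.png"),6).astype(float)[v-15:v+16,u-15:u+16]
    w=np.clip(np.median(g)-15-g,0,None); yy,xx=np.mgrid[-15:16,-15:16]; w[(xx**2+yy**2)>196]=0
    mk=(w>0).astype(np.uint8); n_,l,st,ce=cv2.connectedComponentsWithStats(mk); k=1+np.argmax(st[1:,4]); uv.append((u-15+ce[k][0],v-15+ce[k][1])); print(uv[-1],st[k])
S,T=[json.load(open(n+".json")) for n in("scene","top")]
print(tri(M,uv)); print([onz(m,p,.098) for m,p in zip(M,uv)])
print("all4",tri(M+[T,S],uv+[(429.3,178.6),(211.5,248.5)]))
# slope: cradle base corners in w8 for yaw; slot ends
for a,b in(((316,90),(312,146)),((334,91),(335,147)),((385,73),(379,119)),((409,76),(404,122))):
    p,q=[onz(M[0],c,.1) for c in(a,b)];d=p-q;print("y yaw",np.arctan2(d[1],d[0])-np.pi/2)
for a,b in(((298,52),(287,172)),((281,405-300),(417,425-300))): pass
p,q=onz(M[0],(300,52),.012),onz(M[0],(287,172),.012);d=p-q;print("base edge yaw",np.arctan2(d[1],d[0])-np.pi/2)
p,q=onz(M[1],(281,104),.012),onz(M[1],(417,125),.012);d=q-p;print("base x yaw",np.arctan2(d[1],d[0]))
```

```text
(np.float64(351.61737089201876), np.float64(124.24647887323944)) [  6   3  21  27 426]
(np.float64(349.5362637362637), np.float64(35.292307692307695)) [  5   2  22  28 455]
(array([ 0.58705465, -0.17500792,  0.09854281]), [array([351.7, 124.2]), array([349.5,  35.3])])
[array([ 0.58703455, -0.17502221,  0.098     ]), array([ 0.58716116, -0.17489267,  0.098     ])]
all4 (array([ 0.58696259, -0.17519936,  0.09782695]), [array([351.5, 124.4]), array([349.4,  35.6]), array([428.9, 178.4]), array([211.2, 248.4])])
y yaw -0.12671495669719435
y yaw -0.018227897309034402
y yaw -0.13552153277990509
y yaw -0.09301630294703256
base edge yaw -0.18111607371774996
base x yaw -0.19008830089002351
```

arm_command(deltas=[[[-0.85, 1.53, -0.22, -0.53, -2.82, 0], [-0.85, 1.53, -0.22, -0.53, -2.82, 0], [-0.85, 1.53, -0.22, -0.53, -2.82, 0], [-0.85, 1.53, -0.22, -0.53, -2.82, 0], [-0.85, 1.53, -0.22, -0.53, -2.82, 0], [-0.85, 1.53, -0.22, -0.53, -2.82, 0], [-0.85, 1.53, -0.22, -0.53, -2.82, 0], [-0.85, 1.53, -0.22, -0.53, -2.82, 0], [-0.85, 1.53, -0.22, -0.53, -2.82, 0], [-0.85, 1.53, -0.22, -0.53, -2.82, 0], [-0.85, 1.53, -0.22, -0.53, -2.82, 0], [-0.85, 1.53, -0.22, -0.53, -2.82, 0]]])

```text
t: 11.48
tool_pos: [0.4543, -0.1492, 0.3031]
orientation: [1.889, 1.816, 0.473]
force: [-44.2, 27.3, 16.5]
opening: 0.0318
gripper_force: 55.0
```

arm_command(deltas=[[[0, 0, 0, 0, 0, 0], [0, 0, 0, 0, 0, 0], [0, 0, 0, 0, 0, 0]]])

```text
t: 11.73
tool_pos: [0.4546, -0.1514, 0.3057]
orientation: [1.886, 1.812, 0.47]
force: [0.3, -0.8, 0.0]
opening: 0.0322
gripper_force: 55.0
```

```bash
cat > tgt.py <<'E'
from h import *
def go(k,d=.146):
    s,m,i=snap(k); S=np.array([.5868,-.175,.100]); a=.6;y=-.187
    z=np.array([-np.sin(a)*np.cos(y),-np.sin(a)*np.sin(y),np.cos(a)])
    R=cv2.Rodrigues(np.array(s["orientation"]))[0]; t=R[:,2]
    ax=np.cross(t,-z); 
    print("shift cm",((S+d*z-s["tool_pos"])*100).round(2),"turn deg",np.degrees(ax).round(2))
    tip=s["tool_pos"]+.116*t; e=tip-S; print("tip dist",e@z,"off",np.linalg.norm(e-(e@z)*z))
    return s,m,i
E
python3 -c "
from tgt import *
go('w10')"
```

```text
t 11.73 pos [ 0.4546 -0.1514  0.3057] q [-0.621 -0.893  2.231  0.253  1.26  -0.59 ] psi -0.0108 z [ 0.5541 -0.1029 -0.8261] F [ 0.3 -0.8  0. ] M [0.01 0.52 0.02] open 0.0322 g 55.0
cam in tool [ 0.073  0.    -0.166]
shift cm [ 5.12 -0.83 -8.52] turn deg [-0.1  -0.06 -0.06]
tip dist 0.1296279736136613 off 0.00530946068048206
```

Joint 2 reached its limit there, so I'll move forward along the screw axis, away from it.

arm_command(deltas=[[[0.2, -0.03, -0.3, 0, 0, 0], [0.4, -0.07, -0.7, 0, 0, 0], [0.5, -0.08, -0.8, 0, 0, 0], [0.5, -0.08, -0.8, 0, 0, 0], [0.5, -0.08, -0.8, 0, 0, 0], [0.5, -0.08, -0.8, 0, 0, 0], [0.5, -0.08, -0.8, 0, 0, 0], [0.5, -0.08, -0.8, 0, 0, 0], [0.4, -0.08, -0.8, 0, 0, 0], [0.3, -0.05, -0.6, 0, 0, 0], [0, 0, 0, 0, 0, 0], [0, 0, 0, 0, 0, 0]]])

```text
t: 12.78
tool_pos: [0.497, -0.1589, 0.2316]
orientation: [1.891, 1.812, 0.469]
force: [0.9, 0.1, -0.7]
opening: 0.0324
gripper_force: 55.0
```

```bash
python3 -c "
from tgt import *
go('w11')"
```

```text
t 12.78 pos [ 0.497  -0.1589  0.2316] q [-0.559 -0.729  2.278  0.241  1.044 -0.58 ] psi -0.0136 z [ 0.5517 -0.102  -0.8278] F [ 0.9  0.1 -0.7] M [ 0.02  0.6  -0.04] open 0.0324 g 55.0
cam in tool [ 0.073  0.    -0.166]
shift cm [ 0.88 -0.08 -1.11] turn deg [-0.15 -0.22 -0.08]
tip dist 0.0441400307183666 off 0.0015652090046931002
```

arm_command(deltas=[[[0.2, -0.02, -0.25, 0, -0.1, 0], [0.3, -0.03, -0.35, -0.1, -0.1, 0], [0.25, -0.03, -0.3, 0, 0, 0], [0.13, 0, -0.2, 0, 0, 0], [0, 0, 0, 0, 0, 0], [0, 0, 0, 0, 0, 0], [0, 0, 0, 0, 0, 0]]])

```text
t: 13.42
tool_pos: [0.506, -0.1598, 0.2214]
orientation: [1.886, 1.809, 0.471]
force: [0.3, 0.0, -2.1]
opening: 0.0321
gripper_force: 55.0
```

Run:
```python
from tgt import *
s,m,i=go('w12')
a=eyes.read_camera("scene");b=eyes.read_camera("top")
cv2.imwrite("pics/fs.png",a);cv2.imwrite("pics/ft.png",b)
r=lambda i,x,y,w,h:cv2.resize(i[y:y+h,x:x+w],(400,300),interpolation=3)
cv2.imwrite("pics/crop4.png",np.vstack([np.hstack([r(a,140,160,160,120),r(b,360,100,160,120)]),np.hstack([r(i,120,60,400,300),r(i,264,170,120,90)])]))
```

```text
t 13.42 pos [ 0.506  -0.1598  0.2214] q [-0.547 -0.697  2.28   0.24   1.002 -0.577] psi -0.012 z [ 0.5555 -0.1041 -0.825 ] F [ 0.3  0.  -2.1] M [ 0.05  0.57 -0.04] open 0.0321 g 55.0
cam in tool [ 0.072  0.    -0.166]
shift cm [-0.02  0.02 -0.09] turn deg [-0.04  0.05 -0.03]
tip dist 0.030628430926862446 off 0.0007955842237658475
```

View pics/crop4.png

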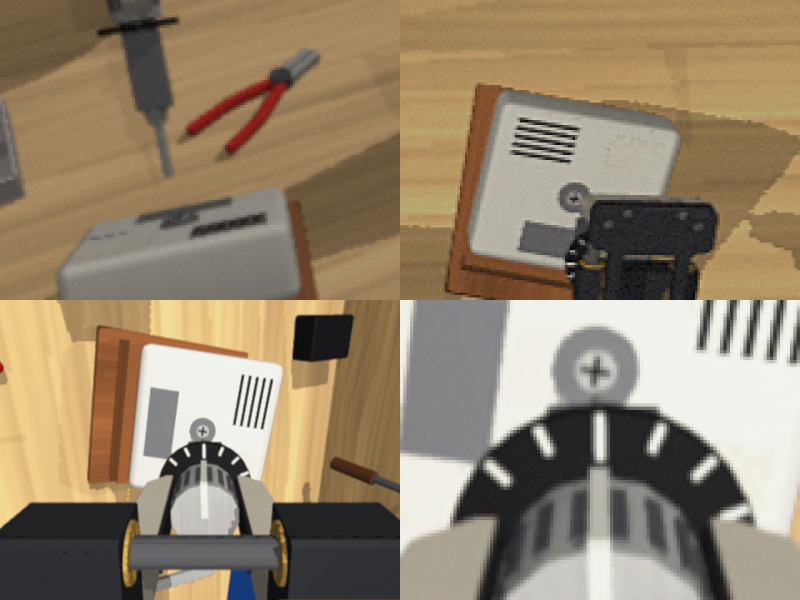

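The driver hangs tilted above the screw without touching anything, with its bit tip at scene (207,230), and the pointer is on tick 5. I'll check the tip and flange against their projections.

Run:
```python
from h import *
import json
S,T,W=[json.load(open(n+".json")) for n in("scene","top","w12")]
s=monitor.read_state();R=cv2.Rodrigues(np.array(s["orientation"]))[0];t=R[:,2];p=s["tool_pos"]
for n,d in(("tip",.116),("noseend",.078),("flange",.0085)): print(n,proj(S,p+d*t),proj(T,p+d*t))
sc=np.array([.5868,-.175,.1]);print("screw",proj(S,sc),proj(T,sc),proj(W,sc),"seen wrist",264+196/3.333-.4,170+70/3.333-.4)
```

```text
tip [207.5 230.8] [431.4 183.1]
noseend [203.1 209.9] [434.2 190.1]
flange [195.1 170.9] [439.9 204.5]
screw [211.  247.5] [429.1 178.3] [323.5 191.6] seen wrist 322.40588058805884 190.602100210021
```

```bash
python3 -c "
from h import *
print(ticket.close_job())"
```

```text
the job is handed in; nothing more can be done
None
```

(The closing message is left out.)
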